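# Open the fabric shaver: free the lock ring, find the thread hand, lift the guard cap off

## Robot

A 6-joint arm with a two-finger parallel gripper is mounted at the origin on the work surface. World frame = base frame: x ahead of the robot, y to its left, z up, the work surface at z = 0. Lengths are in m, angles in rad, forces in N, time in s.
With the tool pointing down it reaches from about 0.25 to 0.85 m from the base axis. Payload 12.5 kg.
Tool frame: the origin (TCP) lies between the finger pads; the fingertips stand manip.tcp_to_tips ahead of it and the grasp point (between the pads) lies 11 mm behind it (manip.tcp_to_tips is the distance from the TCP to the fingertips, in m); z points along the fingers, y is the direction in which the jaws open and shut (so a half turn about z gives the same grasp; the last joint's range is limited). The gripper opens to 93 mm and grips with 3 to 60 N. Pads are 15 mm wide; open, the fingers measure 128 mm over their backs; the gripper's body (75 mm by 188 mm) begins 65 mm behind the grasp point.
Start: joints at [1.181, 0.351, 1.652, -0, 1.139, -0.085], TCP at [0.165, 0.525, 0.191] pointing down, gripper open.
Joint ranges: [-2.75, 2.75], [-0.79, 2.1], [0.01, 2.65], [-1.57, 4.71], [0.07, 3.14], [-2.87, 2.87]. Speed limits (rad/s): [2.22, 2.22, 2.79, 3.14, 3.14, 3.14].

## Interface

Orientations are given as a rotation vector (axis times angle).
In Python, from workcell import manip gives the robot as it stands. The module is installed in compiled form; this text tells all that it offers.
- The arm moves only by the tool step_arm, never from a script. Its argument "plan" is a list of rows, each a list of 4 numbers: the shift along the tool's x, y, z in m, then the turn about the tool's z in rad. In form: [[x, y, z, turn], ...]. A call has 1 to 12 rows; each row shifts and turns the commanded pose from where the row before left it, along the tool's axes as they then stand; what a row does not reach is not made up. A row lasts 1/8 s, in which the tool goes at most 62.5 mm and 10.7 degrees, less where a joint would pass 70% of its speed; a pose out of reach is approached as far as the arm can. A call with a gripper value outside its range is refused whole. "jaw" is the opening, from 0 (shut) to 1 (fully open), set as the call begins (left out, the last holds). The fingers move at their own pace and stop on an object; "force" is the grip in N (left out, the last holds). Time passes only in rows, so rows that do not move let the fingers close. It gives the time, the measured TCP pose, the force and the opening at its end, in the units of the state.
- manip.sense(): the state, without advancing time (a new reading comes with each control period).
- manip.capture(name): name is "scene" or "side" or "wrist"; returns a dict with "frame" (384x512x3 uint8, blue, green, red), "vertical_fov" (degrees; the focal length in pixels is half the picture's height over the tangent of half this angle, whatever the lens; pixels are square), "cx", "cy" (the principal point, pixels), "k1" (the pictures are not rectified: a ray, as slopes to the right and down, at radius r is drawn at 1 + k1 r^2 times it, then the intrinsics apply), "rvec" (rotation vector, rad) and "tvec" (3), from world to camera coordinates, as OpenCV has them; the wrist camera has in their place "T_tool_cam" (4x4, takes a point from camera to tool coordinates, whose origin is the TCP and whose axes are the flange's). Camera axes: x right, y down, z forward; pixel columns grow to the right and rows downward; lengths in m; the calibration is good to about 2 mm. A picture is of the moment at which its call begins: read the wrist's pose just before it. There is no depth.
- manip.close_job(): hands the job in, once; it reports no verdict.
The state is a dict: "time": time; "q": joint angles; "qvel": joint speeds; "tau": joint torques, N m; "tool_pos": TCP position; "orientation": TCP orientation; "contact_force": force on the tool from outside, world axes, zero at the start; "ft_torque": the same for the moment, N m; "finger_gap": finger opening in m.
Only numpy, scipy, OpenCV 4.12 (cv2) and the standard library are available. Lean on these libraries where they do the work, as an engineer would, in place of code of your own. Each camera call takes 0.05 s, during which the arm holds its last target.

## Task

The fabric shaver standing in its charging stand needs the lint cleaned out: first turn the lock ring under its guard cap until the ring's fin points at the fixed beak on the collar, which frees the cap, then unscrew the guard cap and lift it off. Nobody remembers whether the thread is right- or left-handed, so try one way and, if it stops dead, the other. Finish while still holding the cap in the gripper, level and still, about 10 cm straight above the shaver, with the ring left at its mark and the cubby's other things left where they are.

Things in the scene. Friction and masses are not known exactly. Their poses are not given: they have to be found in the camera images.
- shaver: Grey and white fabric shaver upright in a white charging stand, screwed to the shelf, cannot move. Origin on its upright axis under the 150 x 120 x 14 mm base plate; z up, front is -x. Going up: grey handle, fixed round collar (80 mm across, top at z 114 mm), black lock ring (68 mm across, z 116 to 126 mm), threaded neck hidden in the guard cap.
- open_mark (a point): Outer tip of the fixed beak, the open mark: a grey rib 6 mm wide that sticks out of the collar to 72 mm from the axis, towards -x of the shaver's frame; its top is at z 113.5 mm.
- lock_ring (a joint): Turn of the lock ring about the shaver's axis, rad, counter-clockwise from above positive. Starts at 0 to 0.35 (locked); at 1.05 its fin points exactly at the beak (open); it turns past the mark, to 1.35. Stays where left; takes 0.06 N m. It draws a tongue out of a notch in the cap's skirt: below about 0.75 the cap is locked and turns neither way.
- ring_fin (a point): Middle of the lock ring's upright fin, 52 mm from the axis, 126 mm above the shelf; moves with the ring. The fin is 9 mm wide across the turn, reaches from 42 to 62 mm from the axis and from z 116 to 132 mm. Pinch it from above across the 9 mm, or push it. At the mark it stands over the beak, whose outer 10 mm show beyond it.
- cap: Guard cap, about 40 g: round, grey plastic, perforated steel top. Origin on its axis at the skirt's lower edge; z up. Grip band 56 mm in diameter from z 20 to 36 mm, domed top to 39 mm, skirt below it 53 to 55 mm across. Screwed on, its origin is 128 mm above the shelf and its x lies along the shaver's x.
- cap_grip (a point): Point on the cap's axis, mid-height of its grip band, 28 mm above the cap's origin. The right way the cap turns with 0.1 to 0.3 N m, rises 3 mm and is free after 1.0 rad; 1.25 rad is best (after 1.5 rad its studs meet the next thread); then it lifts straight up. The wrong way it stops dead within about 0.15 rad; 0.5 N m is enough to tell.
- organiser: Pink pill-style organiser with five press-button lids, 46 x 152 x 25 mm, origin under its centre, long side along its y. Bystander.
- earring_stand: White ceramic earring stand with two round tiers, 100 mm across, 166 mm tall, origin under its centre. Bystander.
- scent_bottle: Amber glass scent bottle with a metal cap, 40 mm across, 97 mm tall, origin under its centre. Bystander.
- ring_dish: White ceramic ring dish, 96 mm across, 17 mm high, origin under its centre. Bystander.
- claw: Tortoiseshell hair claw, about 85 x 55 x 53 mm, origin under its centre, long along its x. Bystander.
- comb: Wooden comb lying flat, 175 x 42 x 7 mm, origin near its centre, long along its x. Bystander.
- neck_top (a point): Centre of the top of the threaded neck, on the shaver's axis, 146 mm above the shelf, inside the cap. Three-start thread 40 mm across, z 126 to 146 mm; its hand differs from time to time and cannot be seen. A sprung cutter in the neck pushes the cap up with about 5 N.

How it is judged:
On the way, in this order (a step that is already met when the one before it is completed fails the run):
1. the lock ring's fin points at the beak while the cap is still screwed on (value of joint lock_ring between 0.9 and 1.2 rad and z of cap in the frame of shaver below 0.131 m and angle between the x axis of cap and the x axis of shaver, either way round below 0.2 rad), for 0.2 s.
2. the cap has been unscrewed: turned well round on the neck before it is lifted away (angle between the x axis of cap and the x axis of shaver, either way round above 0.6 rad and z of cap in the frame of shaver below 0.145 m and horizontal distance between cap and neck_top below 0.008 m), for 0.1 s.
At the end, for the whole second after the job is handed in: Fingers hold the cap (over 2 N) at rest, within 0.25 rad of level, its lower edge 60 mm or more above its screwed-on place, its axis within 70 mm of the shaver's, clear of the shaver; lock ring within 0.15 rad of its mark (0.90 to 1.20); no bystander moved over 25 mm (z of cap in the frame of shaver above 0.188 m and horizontal distance between cap and shaver below 0.07 m and angle between cap's own z axis and vertical below 0.25 rad and contact force between cap and the fingers above 2 N and contact force between cap and shaver below 0.1 N and linear speed of cap below 0.03 m/s and angular speed of cap below 0.3 rad/s and value of joint lock_ring between 0.9 and 1.2 rad); the arm keeps its last pose, push and grip.
It fails at once if the cap is dropped (height (world z) of cap below 0.1 m).
It fails at once if another thing of the cubby is moved more than 25 mm or tipped (distance of any of organiser, earring_stand, scent_bottle, ring_dish, claw, comb from where it was at the start of the episode above 0.025 m or angle between any of organiser, earring_stand, scent_bottle, ring_dish, claw, comb's own z axis and vertical above 0.35 rad).
It also fails if it takes over 58 s, if anything falls off the work surface, if the arm or the gripper's body presses on something with over 40 N, if the wrist force passes 120 N, or if a joint passes its speed limit or range.

## Working session

There is one attempt and no reset: what is moved stays moved. The work goes in short steps, Python scripts to look and compute and a tool call to move; the robot and the scene stay as the last step left them, time stands still between calls to the robot, and variables do not carry over. Pictures are saved under pics/ and viewed, and the job is handed in when it is done.

Besides the shell and the picture viewer there is one more tool, called as name(argument=value, ...), one argument or row to a line, values as JSON. step_arm: Moves the arm, as the interface text tells. Its arguments: {"type":"object","properties":{"plan":{"type":"array"},"jaw":{"type":"number"},"force":{"type":"number"}},"required":["plan"]}

```bash
mkdir -p pics; cat > h.py <<'E'
import numpy as np, cv2
from workcell import manip
from scipy.spatial.transform import Rotation as R
def cap(n,fn):
    s=manip.sense(); c=manip.capture(n); cv2.imwrite('pics/'+fn,c['frame'])
    f=192/np.tan(np.radians(c['vertical_fov'])/2)
    if n=='wrist':
        T=np.eye(4);T[:3,:3]=R.from_rotvec(s['orientation']).as_matrix();T[:3,3]=s['tool_pos']
        W=T@np.array(c['T_tool_cam'])
    else:
        M=np.eye(4);M[:3,:3]=R.from_rotvec(np.ravel(c['rvec'])).as_matrix();M[:3,3]=np.ravel(c['tvec']);W=np.linalg.inv(M)
    return dict(img=c['frame'],f=f,cx=c['cx'],cy=c['cy'],k1=c['k1'],W=W)
def ray(C,u,v):
    d=np.array([(u-C['cx'])/C['f'],(v-C['cy'])/C['f']]);p=d.copy()
    for _ in range(30): p=d/(1+C['k1']*(p@p))
    return C['W'][:3,3],C['W'][:3,:3]@np.array([p[0],p[1],1])
def plane(C,u,v,z):
    o,d=ray(C,u,v);return o+d*(z-o[2])/d[2]
def proj(C,P):
    q=np.linalg.inv(C['W'])@np.append(P,1);p=q[:2]/q[2];p=p*(1+C['k1']*(p@p));return p*C['f']+[C['cx'],C['cy']]
E
python3 - <<'E'
from h import *
import pickle
for n in ['scene','side','wrist']:
    C=cap(n,n+'0.png');pickle.dump(C,open(n+'0.pkl','wb'));print(n,C['f'],C['W'].round(3).tolist())
print(manip.sense(),manip.tcp_to_tips)
E
```

```text
scene 490.9259398061337 [[-0.19, 0.562, -0.805, 1.946], [0.982, 0.12, -0.148, 0.262], [0.013, -0.818, -0.575, 1.1], [0.0, 0.0, 0.0, 1.0]]
side 453.3239135519566 [[0.727, -0.366, 0.58, -0.263], [-0.686, -0.383, 0.618, -0.89], [-0.004, -0.848, -0.53, 0.871], [0.0, 0.0, 0.0, 1.0]]
wrist 309.55632995519164 [[0.301, 0.916, 0.264, 0.092], [0.954, -0.289, -0.085, 0.548], [-0.001, 0.278, -0.961, 0.385], [0.0, 0.0, 0.0, 1.0]]
{'time': 0.15, 'q': array([ 1.18140371e+00,  3.51123390e-01,  1.65222227e+00, -1.59405134e-05,
        1.13914336e+00, -8.45828758e-02]), 'qvel': array([ 0.00201281, -0.00191891, -0.00103637,  0.00139489,  0.00187311,
        0.00146713]), 'tau': array([ 3.63195368e-04, -4.97460794e+01, -2.85337043e+01,  6.98869256e-02,
        2.45997839e-02, -9.79248648e-05]), 'tool_pos': array([0.16492631, 0.52439814, 0.19013998]), 'orientation': array([-4.76902445e-01, -3.10498515e+00,  1.37389740e-03]), 'contact_force': array([-0.40219178,  0.21277863, -0.37810518]), 'ft_torque': array([ 0.03965476, -0.0110744 ,  0.01118819]), 'finger_gap': 0.09301214703395091} 0.008
```

View pics/scene0.png

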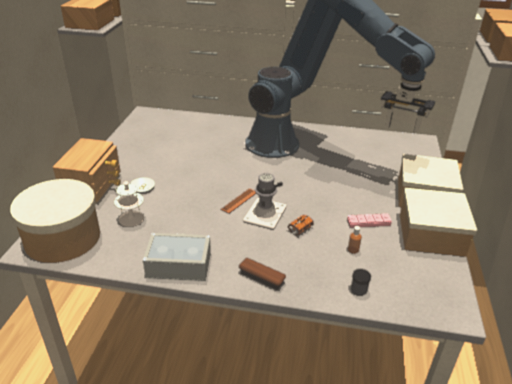

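View pics/side0.png

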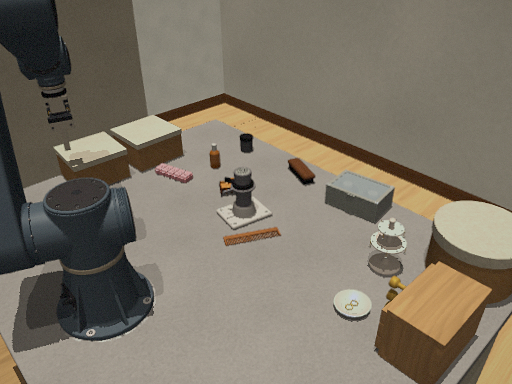

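View pics/wrist0.png

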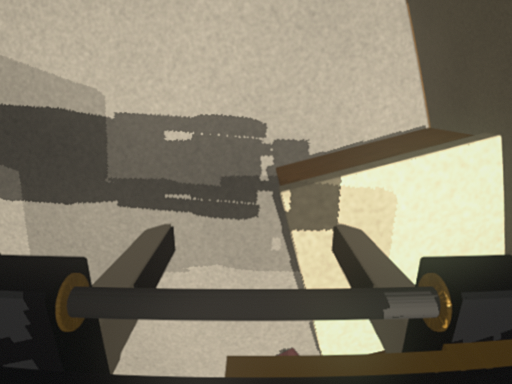

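The scene view shows the shaver at about (267,200), and the side view at about (243,195). I'll zoom into both.

```bash
python3 - <<'E'
from h import *
import pickle
S=pickle.load(open('scene0.pkl','rb'));D=pickle.load(open('side0.pkl','rb'))
a=cv2.resize(S['img'][160:240,215:315],None,fx=8,fy=8,interpolation=cv2.INTER_CUBIC)[:600]
b=cv2.resize(D['img'][155:255,195:295],None,fx=6,fy=6,interpolation=cv2.INTER_CUBIC)
cv2.imwrite('pics/za.png',a);cv2.imwrite('pics/zb.png',b)
print(plane(S,266,177,.16),plane(D,243,171,.16),plane(S,266,214,.014),plane(D,243,212,.014))
E
```

```text
[0.52244791 0.05634633 0.16      ] [0.53387886 0.06067599 0.16      ] [0.54330744 0.06452213 0.014     ] [0.51988422 0.05124251 0.014     ]
```

View pics/za.png

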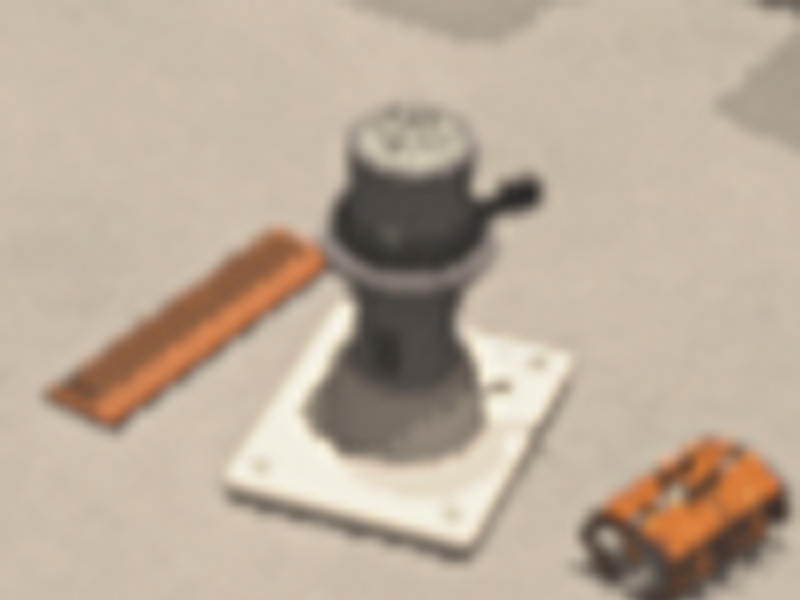

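View pics/zb.png

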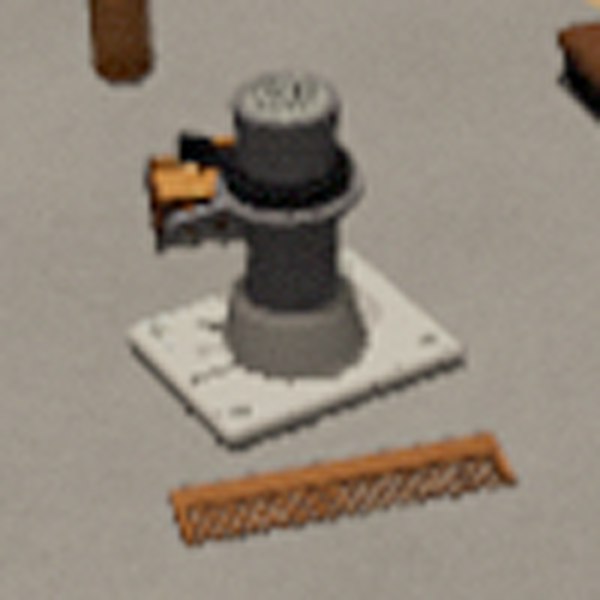

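```bash
python3 - <<'E'
from h import *
import pickle
S=pickle.load(open('scene0.pkl','rb'));D=pickle.load(open('side0.pkl','rb'))
s=lambda u,v,z:plane(S,215+u/8-.5,160+v/8-.5,z)
d=lambda u,v,z:plane(D,195+u/6-.5,155+v/6-.5,z)
print('cap',s(412,140,.166),d(288,97,.166))
print('corn S',[s(*p,.014)[:2].round(3) for p in [(225,482),(468,545),(575,352)]])
print('corn D',[d(*p,.014)[:2].round(3) for p in [(130,332),(235,437),(463,355)]])
print('beak',d(160,235,.1135)); print('fin',s(520,192,.13),d(195,148,.13))
E
```

```text
cap [0.53153186 0.05765717 0.166     ] [0.5273969  0.05531807 0.166     ]
corn S [array([ 0.594, -0.012]), array([0.615, 0.101]), array([0.464, 0.129])]
corn D [array([0.464, 0.122]), array([0.444, 0.008]), array([ 0.582, -0.021])]
beak [0.44476886 0.0632168  0.1135    ]
fin [0.50845278 0.10343003 0.13      ] [0.49637268 0.09661478 0.13      ]
```

step_arm(
  plan=[
    [0,0,-0.045,0],
    [0,0,-0.045,0],
    [-0.042,-0.03,0,0],
    [-0.042,-0.03,0,0],
    [-0.042,-0.03,0,0],
    [-0.042,-0.03,0,0],
    [-0.042,-0.03,0,0],
    [-0.042,-0.03,0,0],
    [-0.042,-0.03,0,0],
    [-0.042,-0.03,0,0],
    [-0.042,-0.03,0,0],
    [-0.042,-0.03,0,0],
  ],
  jaw=1,
)

```text
time: 1.65
tool_pos: [0.4764, 0.1109, 0.2805]
orientation: [-0.477, -3.105, -0.0]
contact_force: [-0.6, 0.8, 1.1]
finger_gap: 0.0929
```

step_arm(
  plan=[
    [-0.042,-0.03,0,0],
    [-0.042,-0.03,0,0],
    [-0.042,-0.03,0,0],
    [0,0,0,0.18],
    [0,0,0,0.18],
    [0,0,0,0.18],
    [0,0,0,0.17],
    [0,0,0,0],
  ],
)

```text
time: 2.65
tool_pos: [0.5687, -0.0112, 0.2803]
orientation: [-1.525, -2.746, 0.0]
contact_force: [0.2, 0.6, 0.7]
finger_gap: 0.0929
```

```bash
python3 - <<'E'
from h import *
import pickle
C=cap('wrist','w1.png');pickle.dump(C,open('w1.pkl','wb'));s=manip.sense();print(s['q'],s['tool_pos'],s['orientation'])
E
```

```text
[-1.01567668e-01  3.10983541e-01  1.48305813e+00 -2.37087655e-05
  1.34797025e+00 -6.61316118e-01] [ 0.56870054 -0.01122726  0.28035176] [-1.52117672e+00 -2.74831960e+00  2.92221241e-04]
```

View pics/w1.png

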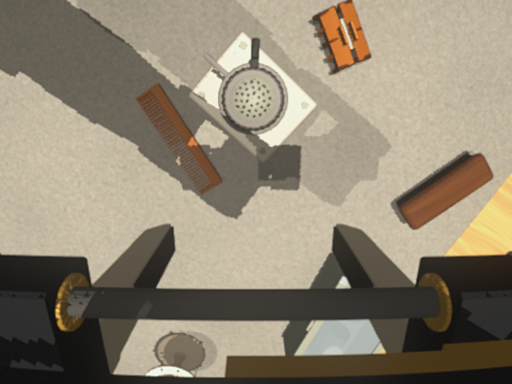

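The wrist view shows the cap at about (253,98), the fin at (255,48) pointing up-image, and the beak tip at about (208,57). I'll zoom in and fit them.

```bash
python3 - <<'E'
from h import *
import pickle
C=pickle.load(open('w1.pkl','rb'))
cv2.imwrite('pics/w1z.png',cv2.resize(C['img'][25:155,185:325],None,fx=5,fy=5,interpolation=cv2.INTER_NEAREST)[:600])
E
```

```text
(no output)
```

View pics/w1z.png

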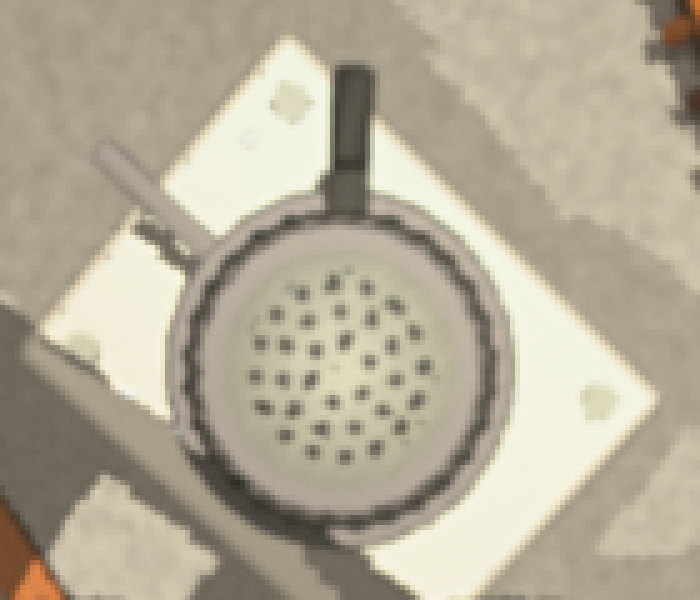

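```bash
python3 - <<'E'
from h import *
import pickle
C=pickle.load(open('w1.pkl','rb'))
w=lambda u,v,z:plane(C,185+u/5-.5,25+v/5-.5,z)
c1=w(339,368,.114);c2=w(340,367,.16);print('collar',c1,'cap',c2)
for r,z,n in[(.04,.114,'collar'),(.028,.162,'cap')]:
    c=np.array([w(165,368,z),w(513,366,z)]) if n=='collar' else np.array([w(200,367,z),w(480,367,z)])
    print(n,np.linalg.norm(c[0]-c[1])/2)
ax=(c1+c2)/2
for n,p in dict(beak=w(105,153,.1135),beak2=w(190,225,.1135),fino=w(355,67,.132),fini=w(351,160,.132)).items():
    v=(p-ax)[:2];print(n,p.round(4),np.linalg.norm(v),np.arctan2(v[1],v[0]))
cs=[w(*p,.014)[:2] for p in[(288,37),(658,395),(38,335)]];print(cs,(cs[1]+cs[2])/2)
v=cs[0]-cs[2];print(np.arctan2(v[1],v[0]),np.linalg.norm(v)); v=cs[0]-cs[1];print(np.arctan2(v[1],v[0]),np.linalg.norm(v))
E
```

```text
collar [0.52621533 0.05692292 0.114     ] cap [0.52665016 0.05692452 0.16      ]
collar 0.03914383340661007
cap 0.02729576335640327
beak [0.4584 0.069  0.1135] 0.06907088239664015 2.965903600464857
beak2 [0.482  0.0657 0.1135] 0.04526646828034001 2.9458621694433607
fino [0.4974 0.1097 0.132 ] 0.060260335377801864 2.0736558413169646
fini [0.5063 0.0939 0.132 ] 0.042062172401898155 2.0697308311332416
[array([0.46670262, 0.12552745]), array([0.60750387, 0.10005781]), array([0.44710589, 0.02009132])] [0.52730488 0.06007457]
1.387029768982325 0.10724181710124528
2.962637120404297 0.14308631470508815
```

step_arm(
  plan=[
    [0,0,0,0.06],
    [0.044,-0.0014,0,0],
    [0.044,-0.0014,0,0],
    [0.044,-0.0015,0,0],
    [0,0,0.04,0],
    [0,0,0.04,0],
    [0,0,0.04,0],
    [0,0,0,0],
    [0,0,0,0],
  ],
  jaw=0.4,
  force=15,
)

```text
time: 3.82
tool_pos: [0.503, 0.1029, 0.162]
orientation: [1.605, 2.699, 0.002]
contact_force: [0.6, -0.1, 1.1]
finger_gap: 0.0371
```

```bash
python3 - <<'E'
from h import *
s=manip.sense();print(s['q'],s['tool_pos'],s['orientation'],s['contact_force'])
S=cap('scene','s2.png');D=cap('side','d2.png');W=cap('wrist','w2.png')
a=cv2.resize(S['img'][140:200,235:315],None,fx=5,fy=5,interpolation=cv2.INTER_CUBIC)
b=cv2.resize(D['img'][140:200,205:285],None,fx=5,fy=5,interpolation=cv2.INTER_CUBIC)
cv2.imwrite('pics/z2.png',np.hstack([a,b]))
E
```

```text
[ 1.11101977e-01  3.17065206e-01  1.77697745e+00  2.92866586e-05
  1.04583370e+00 -3.86499737e-01] [0.50303104 0.1029151  0.16203299] [1.60535539e+00 2.69887640e+00 1.65766823e-03] [ 0.62386145 -0.13805307  1.13089918]
```

View pics/z2.png

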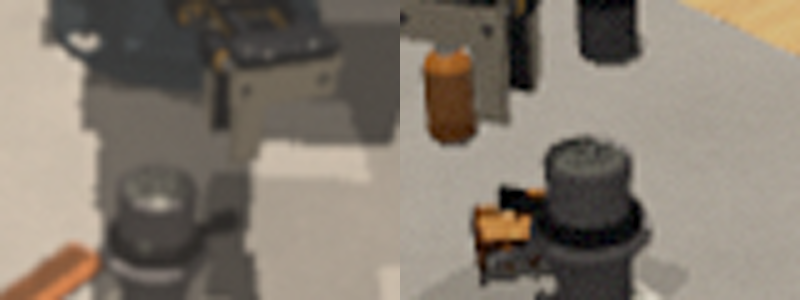

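View pics/w2.png

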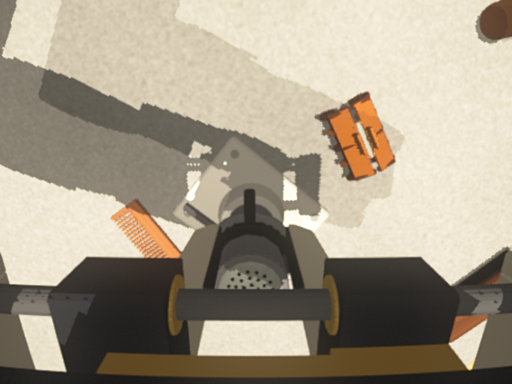

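step_arm(
  plan=[
    [0,-0.0015,0.012,0],
    [0,0,0.012,0],
    [0,0,0.012,0],
    [0,0,0,0],
    [0,0,0,0],
  ],
)

```text
time: 4.6
tool_pos: [0.501, 0.1021, 0.1246]
orientation: [1.608, 2.699, 0.0]
contact_force: [0.2, -0.2, -0.1]
finger_gap: 0.0371
```

step_arm(
  plan=[
    [0,0,0,0],
    [0,0,0,0],
    [0,0,0,0],
    [0,0,0,0],
  ],
  jaw=0,
  force=15,
)

```text
time: 5.1
tool_pos: [0.5009, 0.1021, 0.1246]
orientation: [1.608, 2.699, 0.0]
contact_force: [-0.8, 0.2, -0.5]
finger_gap: 0.0025
```

The gap of 2.5 mm is too small for the 9 mm fin, so I need to look.

```bash
python3 - <<'E'
from h import *
s=manip.sense();print(s['tool_pos'],s['finger_gap'],s['contact_force'])
S=cap('scene','s3.png');D=cap('side','d3.png');W=cap('wrist','w3.png')
a=cv2.resize(S['img'][150:210,235:315],None,fx=5,fy=5,interpolation=cv2.INTER_CUBIC)
b=cv2.resize(D['img'][150:210,195:275],None,fx=5,fy=5,interpolation=cv2.INTER_CUBIC)
cv2.imwrite('pics/z3.png',np.hstack([a,b]))
E
```

```text
[0.50090137 0.10211495 0.12457806] 0.0025230418289426647 [-0.82829914  0.18245733 -0.45810322]
```

View pics/z3.png

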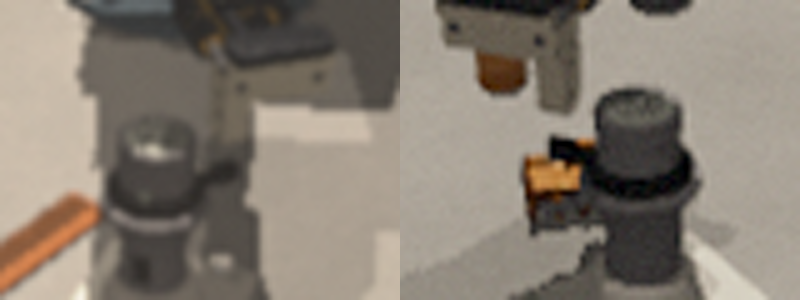

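View pics/w3.png

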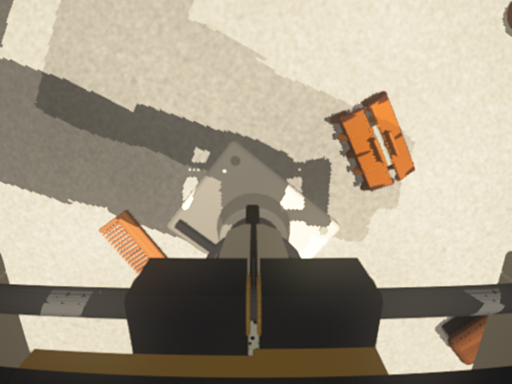

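```bash
python3 - <<'E'
from h import *
s=manip.sense();print(s['tool_pos'])
S=cap('scene','s3.png');D=cap('side','d3.png')
t=np.array(s['tool_pos'])
for dz in(-.008,0,.011,.03): print(dz,proj(S,t+[0,0,dz]),proj(D,t+[0,0,dz]))
print('fin',proj(S,[.5015,.1026,.132]),proj(D,[.5015,.1026,.132]))
print('cap',proj(S,[.5265,.057,.167]),proj(D,[.5265,.057,.167]))
cv2.imwrite('pics/z3b.png',np.hstack([cv2.resize(S['img'][150:210,235:315],None,fx=5,fy=5,interpolation=0),cv2.resize(D['img'][150:210,195:275],None,fx=5,fy=5,interpolation=0)]))
def tri(a,b):
    o1,d1=ray(S,*a);o2,d2=ray(D,*b);d1/=np.linalg.norm(d1);d2/=np.linalg.norm(d2)
    l=np.linalg.lstsq(np.c_[d1,-d2],o2-o1,rcond=None)[0];p,q=o1+d1*l[0],o2+d2*l[1];return (p+q)/2,np.linalg.norm(p-q)
print(tri((281,183),(227,172)))
E
```

```text
[0.50089828 0.10209635 0.12455522]
-0.008 [279.24912235 185.42330866] [227.21453579 181.6215409 ]
0 [279.35571004 183.56414411] [227.09425258 179.48802209]
0.011 [279.50319194 180.99175308] [226.92796871 176.53420891]
0.03 [279.76048509 176.50423137] [226.63829797 171.37643009]
fin [279.57203376 181.93394999] [227.02800094 177.36701492]
cap [266.05917105 175.96272201] [241.92131999 170.29465434]
(array([0.5141368 , 0.11236014, 0.14003349]), np.float64(0.008076032267378744))
```

View pics/z3b.png

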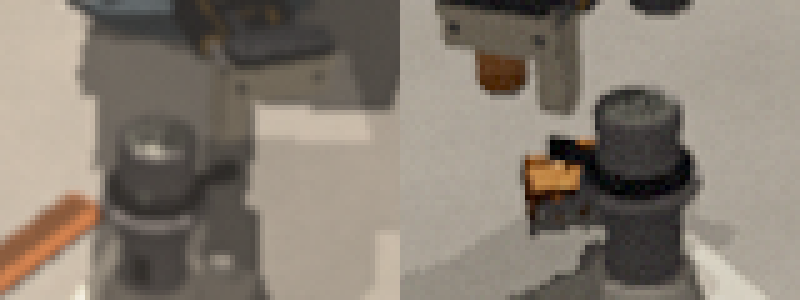

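```bash
python3 - <<'E'
from h import *
T=np.array(manip.capture('wrist')['T_tool_cam']);print(T.round(4))
import pickle
C=pickle.load(open('w1.pkl','rb'));C['W']=T
for z in(-.06,-.04,-.025,-.011,0,.008):
  print(z,[proj(C,[x,y,z]).round(0) for x in(-.0075,.0075) for y in(-.0465,.0465)])
s=manip.sense();print(s)
E
```

```text
[[-1.100e-03 -9.605e-01 -2.782e-01  7.720e-02]
 [ 1.000e+00 -9.000e-04 -1.000e-03  1.300e-03]
 [ 8.000e-04 -2.782e-01  9.605e-01 -1.945e-01]
 [ 0.000e+00  0.000e+00  0.000e+00  1.000e+00]]
-0.06 [array([158., 278.]), array([344., 278.]), array([155., 251.]), array([347., 251.])]
-0.04 [array([168., 259.]), array([334., 258.]), array([166., 234.]), array([336., 234.])]
-0.025 [array([175., 247.]), array([328., 246.]), array([173., 224.]), array([330., 223.])]
-0.011 [array([180., 237.]), array([323., 237.]), array([178., 215.]), array([325., 215.])]
0 [array([184., 230.]), array([320., 230.]), array([182., 209.]), array([321., 209.])]
0.008 [array([186., 225.]), array([317., 225.]), array([185., 205.]), array([319., 205.])]
{'time': 5.4, 'q': array([ 1.09984351e-01,  3.63740072e-01,  1.81640505e+00,  2.65867520e-05,
        9.61466876e-01, -3.86004001e-01]), 'qvel': array([ 1.70188226e-03, -7.13714450e-05, -1.55097321e-04, -1.67628138e-04,
        8.00324507e-05, -4.49634765e-04]), 'tau': array([ 1.90112914e-03, -4.70919049e+01, -2.51585805e+01,  5.52037940e-02,
        4.41531593e-02,  3.03983006e-05]), 'tool_pos': array([0.50089238, 0.10210291, 0.12451781]), 'orientation': array([-1.60821118e+00, -2.69871852e+00, -8.99148909e-06]), 'contact_force': array([-0.35969837,  0.37677996, -0.27474994]), 'ft_torque': array([-0.08829651,  0.02461598, -0.00224514]), 'finger_gap': 0.0008308706988062844}
```

```bash
python3 - <<'E'
from h import *
D=cv2.imread('pics/d3.png');S=cv2.imread('pics/s3.png')
cv2.imwrite('pics/z4.png',np.hstack([cv2.resize(S[110:210,235:315],None,fx=5,fy=5,interpolation=2),cv2.resize(D[110:210,180:260],None,fx=5,fy=5,interpolation=2)]))
E
```

```text
(no output)
```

View pics/z4.png

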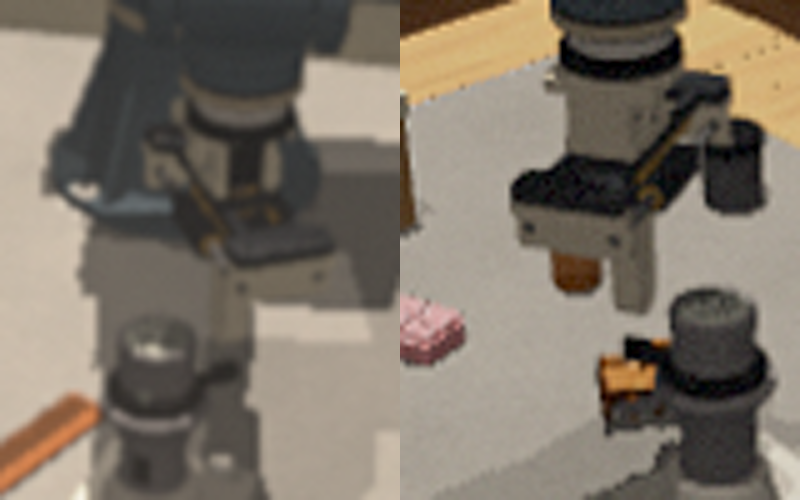

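The fingertips look about 30 mm higher than the stated TCP implies, in both the side and wrist views. I'll measure that offset from the wrist picture.

```bash
python3 - <<'E'
from h import *
I=cv2.imread('pics/w1.png')[200:300,90:420]
cv2.imwrite('pics/z5.png',cv2.resize(I,None,fx=2.4,fy=2.4,interpolation=2))
I=cv2.imread('pics/w2.png')[180:280,160:340]
cv2.imwrite('pics/z6.png',cv2.resize(I,None,fx=4,fy=4,interpolation=2))
E
```

```text
(no output)
```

View pics/z5.png

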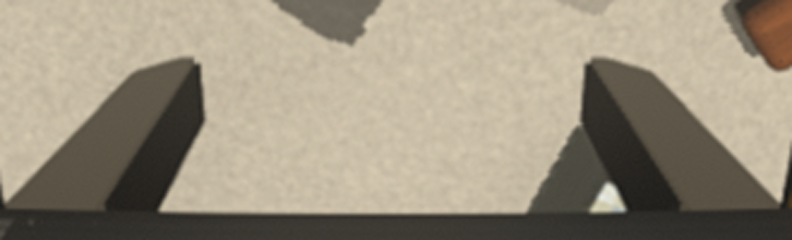

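View pics/z6.png

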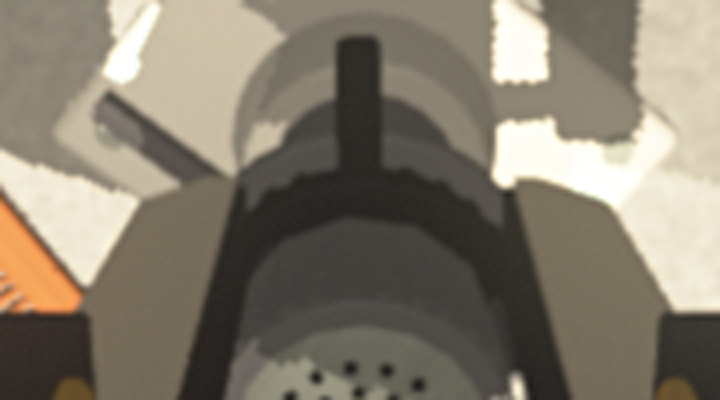

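Measured from the wrist picture, the tips lie about 30 mm behind the reported TCP, not 8 mm ahead. I'll reopen and go lower, using the measured offset.

step_arm(
  plan=[
    [0,0,0,0],
    [0,0,0,0],
    [0,0,0,0],
    [0,0,0.01,0],
    [0,0,0.01,0],
    [0,0,0.008,0],
    [0,0,0.006,0],
    [0,0,0,0],
  ],
  jaw=0.35,
)

```text
time: 6.4
tool_pos: [0.5007, 0.1021, 0.0901]
orientation: [-1.608, -2.698, 0.001]
contact_force: [0.3, 0.3, 0.2]
finger_gap: 0.0328
```

```bash
cat > look.py <<'E'
from h import *
import sys
k=sys.argv[1]
s=manip.sense();print(s['time'],s['q'].round(3),s['tool_pos'].round(4),s['orientation'].round(3),s['contact_force'].round(1),s['ft_torque'].round(3),s['finger_gap'])
S=cap('scene','s%s.png'%k);D=cap('side','d%s.png'%k);W=cap('wrist','w%s.png'%k)
a=cv2.resize(S['img'][140:220,235:315],None,fx=5,fy=5,interpolation=2)
b=cv2.resize(D['img'][140:220,200:280],None,fx=5,fy=5,interpolation=2)
cv2.imwrite('pics/z%s.png'%k,np.hstack([a,b]))
E
python3 look.py 10
```

```text
6.4 [ 0.11   0.415  1.843 -0.     0.885 -0.386] [0.5007 0.1021 0.0901] [-1.608e+00 -2.698e+00  1.000e-03] [0.3 0.3 0.2] [-0.104  0.067  0.021] 0.032766780699659194
```

View pics/z10.png

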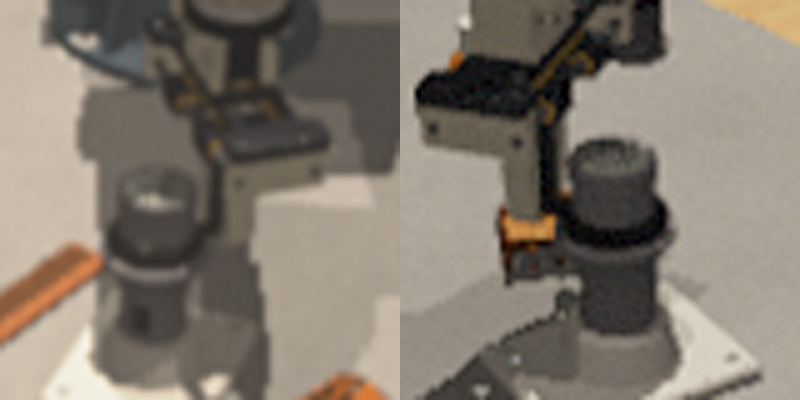

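View pics/w10.png

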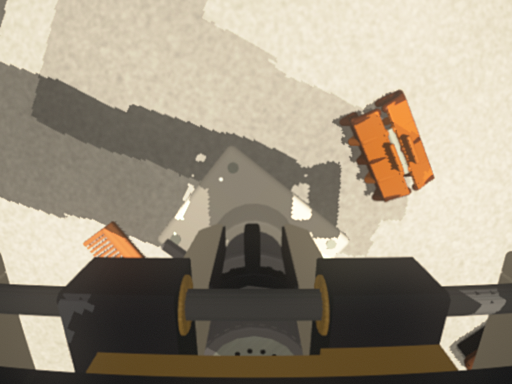

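Now the fingers straddle the fin. Closing.

step_arm(
  plan=[
    [0,0,0.002,0],
    [0,0,0,0],
    [0,0,0,0],
    [0,0,0,0],
    [0,0,0,0],
  ],
  jaw=0,
  force=15,
)

```text
time: 7.18
tool_pos: [0.5009, 0.1021, 0.0886]
orientation: [-1.608, -2.699, 0.0]
contact_force: [-0.1, 0.3, 0.5]
finger_gap: 0.0092
```

step_arm(
  plan=[
    [-0.0003,-0.0051,0,-0.1],
    [-0.0003,-0.0051,0,-0.1],
    [-0.0003,-0.0051,0,-0.1],
    [-0.0003,-0.0051,0,-0.1],
    [0,0,0,0],
  ],
)

```text
time: 7.8
tool_pos: [0.485, 0.0888, 0.0886]
orientation: [-1.041, -2.963, 0.0]
contact_force: [-2.6, 0.6, 2.6]
finger_gap: 0.0084
```

```bash
cat > st.py <<'E'
from h import *
s=manip.sense();ax=np.array([.5265,.057]);v=s['tool_pos'][:2]-ax
M=R.from_rotvec(s['orientation']).as_matrix()
print(s['time'],'q',s['q'].round(3),'pos',s['tool_pos'].round(4),'r',np.hypot(*v).round(4),'ang',np.arctan2(v[1],v[0]).round(3),'xang',np.arctan2(M[1,0],M[0,0]).round(3),'tilt',M[:,2].round(3),'F',s['contact_force'].round(1),'T',s['ft_torque'].round(3),'gap',s['finger_gap'])
E
python3 st.py
```

```text
7.8 q [ 0.087  0.389  1.889  0.     0.864 -0.808] pos [0.485  0.0888 0.0886] r 0.0523 ang 2.487 xang 2.466 tilt [-0.001 -0.    -1.   ] F [-2.6  0.6  2.6] T [-0.024  0.492  0.005] gap 0.008376133273814656
```

step_arm(
  plan=[
    [-0.0003,-0.0051,0,-0.1],
    [-0.0003,-0.0051,0,-0.1],
    [-0.0003,-0.0051,0,-0.1],
    [-0.0003,-0.0051,0,-0.1],
    [-0.0003,-0.0047,0,-0.09],
    [0,0,0,0],
    [0,0,0,0],
  ],
)

```text
time: 8.68
tool_pos: [0.4745, 0.066, 0.0885]
orientation: [-0.294, -3.126, 0.001]
contact_force: [-6.8, -2.2, 6.6]
finger_gap: 0.0088
```

```bash
python3 st.py; python3 look.py 11
```

```text
8.675 q [ 0.041  0.368  1.923 -0.     0.853 -1.342] pos [0.4745 0.066  0.0885] r 0.0528 ang 2.969 xang 2.954 tilt [-0.002 -0.    -1.   ] F [-6.8 -2.2  6.6] T [-0.388  1.14  -0.129] gap 0.008812078679146212
8.675 [ 0.041  0.368  1.923 -0.     0.853 -1.342] [0.4745 0.066  0.0885] [-2.940e-01 -3.126e+00  1.000e-03] [-6.8 -2.2  6.6] [-0.388  1.14  -0.129] 0.008812078679146212
```

View pics/z11.png

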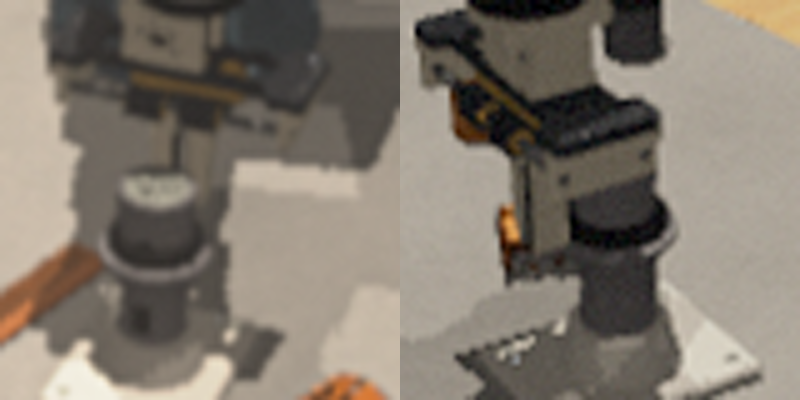

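View pics/w11.png

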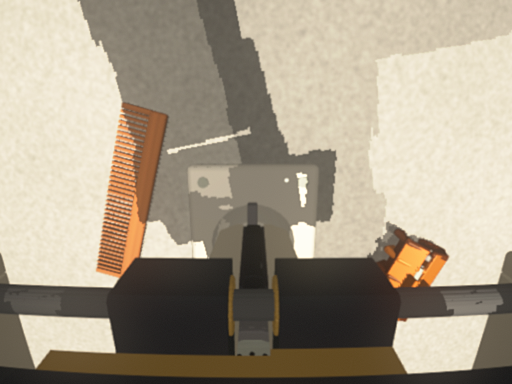

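The fin is over the beak, whose tip shows at (253,213) in line with the fin, and the plate looks square in the picture. Release, rise, and back off for an overhead check.

step_arm(
  plan=[
    [0,0,0,0],
    [0,0,0,0],
    [0,0,0,0],
    [0,0,-0.04,0],
    [0,0,-0.05,0],
    [0,0,-0.05,0],
    [-0.045,0,-0.03,0],
    [-0.045,0,0,0],
    [-0.043,0,0,0],
    [0,0,0,0],
    [0,0,0,0],
  ],
  jaw=0.35,
)

```text
time: 10.2
tool_pos: [0.6056, 0.0419, 0.2582]
orientation: [-0.29, -3.127, -0.0]
contact_force: [-0.6, -0.1, 0.4]
finger_gap: 0.0327
```

```bash
python3 st.py; python3 - <<'E'
from h import *
import pickle
C=cap('wrist','w12.png');pickle.dump(C,open('w12.pkl','wb'))
u,v=proj(C,[.5265,.057,.13]);print(u,v);u,v=int(u)-65,max(int(v)-75,0)
print(u,v)
cv2.imwrite('pics/w12z.png',cv2.resize(C['img'][v:v+120,u:u+140],None,fx=5,fy=5,interpolation=0))
E
```

```text
10.2 q [-0.008  0.4    1.411  0.     1.332 -1.394] pos [0.6056 0.0419 0.2582] r 0.0805 ang -0.189 xang 2.957 tilt [-0.001  0.    -1.   ] F [-0.6 -0.1  0.4] T [ 0.01  -0.037  0.057] gap 0.032717837168276594
253.02224455487146 96.95512939647888
188 21
```

View pics/w12z.png

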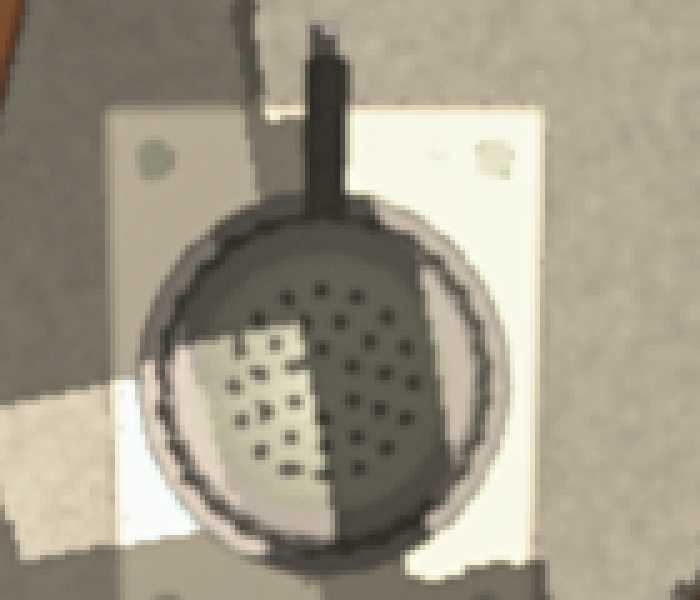

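```bash
python3 - <<'E'
from h import *
import pickle
C=pickle.load(open('w12.pkl','rb'))
w=lambda u,v,z:plane(C,188+u/5-.5,21+v/5-.5,z)
L,Rr=w(138,385,.114),w(510,385,.114);T,B=w(325,195,.114),w(325,572,.114)
print(L,Rr,T,B,(L+Rr)/2,(T+B)/2)
c2=[w(168,383,.15),w(482,383,.15),w(325,225,.15),w(325,545,.15)];print(c2, (c2[0]+c2[1])/2,(c2[2]+c2[3])/2)
ax=np.array([.5265,.057])
for n,p in dict(beak=w(325,25,.1135),fino=w(327,58,.132),fini=w(325,205,.132)).items():
    v=p[:2]-ax;print(n,p.round(4),np.hypot(*v),np.arctan2(v[1],v[0]))
a=w(105,108,.014)-w(545,105,.014);print(np.arctan2(-a[0],a[1])+0,a)
E
```

```text
[0.51931887 0.01759182 0.114     ] [0.53386481 0.09479156 0.114     ] [0.48938458 0.06343445 0.114     ] [0.56534234 0.04909381 0.114     ] [0.52659184 0.05619169 0.114     ] [0.52736346 0.05626413 0.114     ]
[array([0.52125949, 0.02736364, 0.15      ]), array([0.53222465, 0.08556785, 0.15      ]), array([0.49896054, 0.0617126 , 0.15      ]), array([0.55657491, 0.05083513, 0.15      ])] [0.52674207 0.05646574 0.15      ] [0.52776773 0.05627386 0.15      ]
beak [0.4571 0.0695 0.1135] 0.0704872724729618 2.9630241042950893
fino [0.4671 0.0681 0.132 ] 0.0604689990240358 2.9573008749458087
fini [0.4934 0.0627 0.132 ] 0.03358133459481413 2.9704962036252804
2.9617270757573784 [-0.02074862 -0.11410956  0.        ]
```

The ring is within about 0.02 rad of the mark. Next: centre over the cap, turn the wrist to mid-range, open wide and descend part way.

step_arm(
  plan=[
    [0.04,0,0,0],
    [0.04,0,0,0.17],
    [0,0,0,0.18],
    [0,0,0,0.18],
    [0,0,0,0.18],
    [0,0,0,0.18],
    [0,0,0,0.18],
    [0,0,0,0.18],
    [0,0,0,0.15],
    [0,0,0.05,0],
    [0,0,0.05,0],
    [0,0,0,0],
  ],
  jaw=1,
)

```text
time: 11.75
tool_pos: [0.525, 0.0566, 0.1566]
orientation: [-2.234, -2.203, 0.006]
contact_force: [-0.5, -0.1, 0.4]
finger_gap: 0.0931
```

```bash
python3 st.py; python3 look.py 13
```

```text
11.75 q [ 0.019  0.353  1.74  -0.     1.054  0.033] pos [0.525  0.0566 0.1566] r 0.0016 ang -2.884 xang 1.557 tilt [-0.005 -0.    -1.   ] F [-0.5 -0.1  0.4] T [-0.031  0.085  0.029] gap 0.0930959918277771
11.75 [ 0.019  0.353  1.74  -0.     1.054  0.033] [0.525  0.0566 0.1566] [-2.234 -2.203  0.006] [-0.5 -0.1  0.4] [-0.031  0.085  0.029] 0.0930959918277771
```

View pics/z13.png

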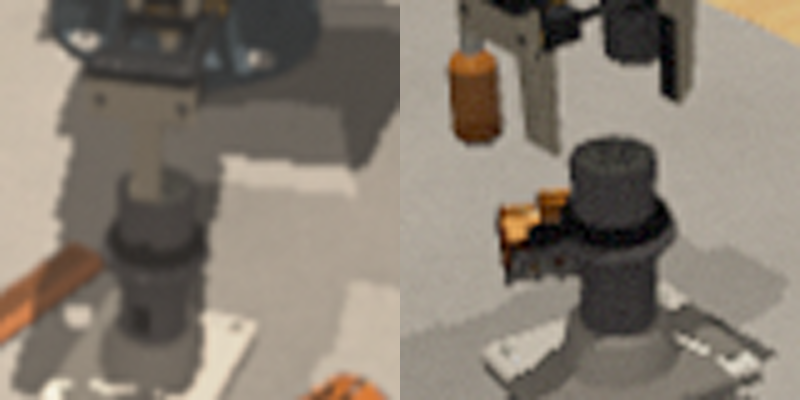

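View pics/w13.png

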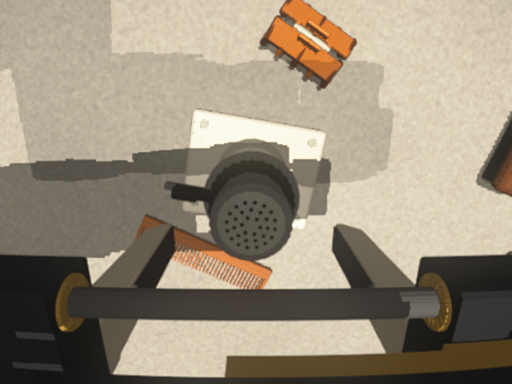

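step_arm(
  plan=[
    [0,0.0015,0.016,0],
    [0,0,0.016,0],
    [0,0,0.0155,0],
    [0,0,0,0],
    [0,0,0,0],
  ],
)

```text
time: 12.52
tool_pos: [0.5291, 0.0564, 0.1112]
orientation: [2.237, 2.206, 0.0]
contact_force: [0.6, 0.4, 0.7]
finger_gap: 0.0931
```

```bash
python3 st.py; python3 look.py 14
```

```text
12.525 q [ 0.019  0.417  1.774 -0.     0.951  0.033] pos [0.5291 0.0564 0.1112] r 0.0026 ang -0.211 xang 1.557 tilt [ 0. -0. -1.] F [0.6 0.4 0.7] T [-0.122  0.109 -0.028] gap 0.09312872002254068
12.525 [ 0.019  0.417  1.774 -0.     0.951  0.033] [0.5291 0.0564 0.1112] [2.237 2.206 0.   ] [0.6 0.4 0.7] [-0.122  0.109 -0.028] 0.09312872002254068
```

View pics/z14.png

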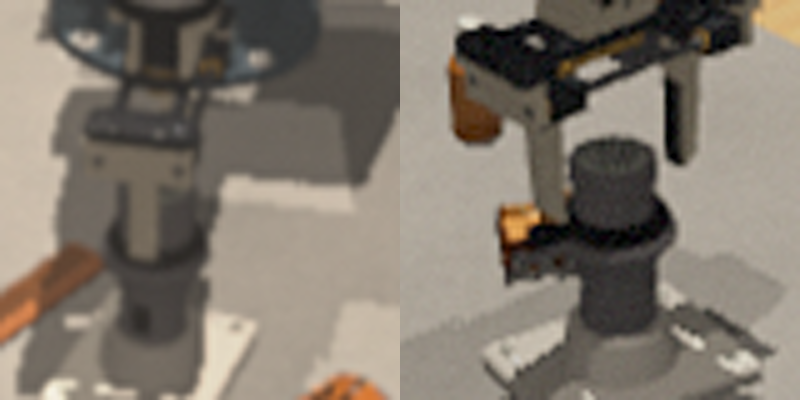

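step_arm(
  plan=[
    [0,-0.0022,0.002,0],
    [0,0,0,0],
    [0,0,0,0],
  ],
)

```text
time: 13.05
tool_pos: [0.5267, 0.0565, 0.1091]
orientation: [2.237, 2.206, 0.0]
contact_force: [-0.1, -0.1, 0.1]
finger_gap: 0.0932
```

step_arm(
  plan=[
    [0,0,0,0],
    [0,0,0,0],
    [0,0,0,0],
    [0,0,0,0],
    [0,0,0,0],
  ],
  jaw=0,
  force=35,
)

```text
time: 13.68
tool_pos: [0.5266, 0.0565, 0.109]
orientation: [-2.237, -2.206, 0.0]
contact_force: [-0.7, 0.1, 0.3]
finger_gap: 0.0553
```

```bash
python3 st.py
```

```text
13.675 q [ 0.019  0.416  1.782 -0.     0.944  0.033] pos [0.5266 0.0565 0.109 ] r 0.0005 ang -1.44 xang 1.557 tilt [-0. -0. -1.] F [-0.7  0.1  0.3] T [-0.087  0.21  -0.018] gap 0.05533080289926522
```

Good central grip: 55 mm gap and small side forces. Try counter-clockwise first.

step_arm(
  plan=[
    [0,0,0,-0.04],
    [0,0,0,-0.04],
    [0,0,0,-0.04],
    [0,0,0,0],
  ],
)

```text
time: 14.18
tool_pos: [0.527, 0.0565, 0.1093]
orientation: [2.101, 2.335, 0.001]
contact_force: [-0.3, 0.8, 3.2]
finger_gap: 0.0553
```

```bash
python3 st.py
```

```text
14.175 q [ 0.019  0.416  1.781 -0.     0.944 -0.087] pos [0.527  0.0565 0.1093] r 0.0007 ang -0.829 xang 1.677 tilt [ 0.001  0.    -1.   ] F [-0.3  0.8  3.2] T [-0.049  0.139 -0.006] gap 0.05529779191039848
```

step_arm(
  plan=[
    [0,0,0,-0.04],
    [0,0,0,-0.04],
    [0,0,0,-0.04],
    [0,0,0,0],
  ],
)

```text
time: 14.68
tool_pos: [0.527, 0.0565, 0.1093]
orientation: [1.958, 2.456, 0.001]
contact_force: [-0.6, 0.0, 4.3]
finger_gap: 0.0555
```

```bash
python3 st.py; python3 look.py 15
```

```text
14.675 q [ 0.019  0.416  1.781  0.     0.944 -0.206] pos [0.527  0.0565 0.1093] r 0.0007 ang -0.774 xang 1.796 tilt [ 0.001  0.    -1.   ] F [-0.6  0.   4.3] T [-0.029  0.018  0.026] gap 0.05551475668776346
14.675 [ 0.019  0.416  1.781  0.     0.944 -0.206] [0.527  0.0565 0.1093] [1.958e+00 2.456e+00 1.000e-03] [-0.6  0.   4.3] [-0.029  0.018  0.026] 0.05551475668776346
```

View pics/w15.png

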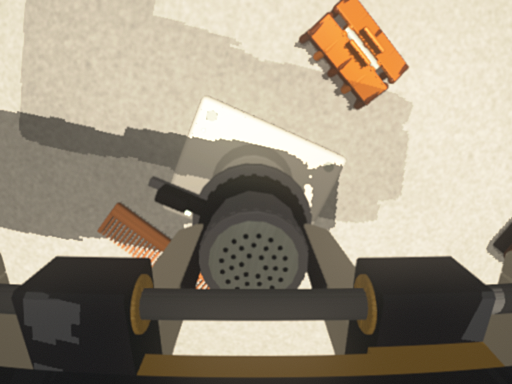

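```bash
python3 - <<'E'
import cv2,numpy as np
a=[cv2.resize(cv2.imread('pics/w%d.png'%k)[180:295,185:325],None,fx=2.8,fy=2.8,interpolation=2) for k in(14,15)]
cv2.imwrite('pics/c15.png',np.hstack(a))
E
```

```text
(no output)
```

View pics/c15.png

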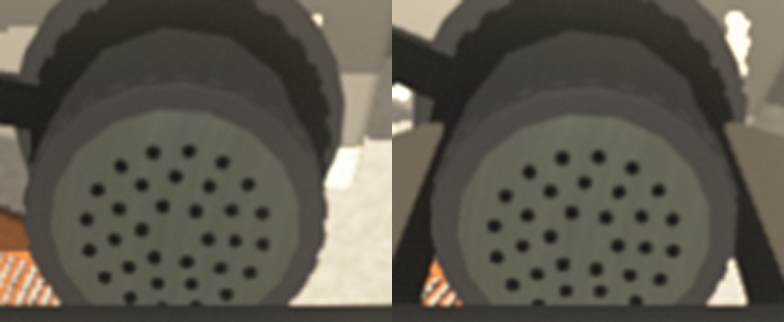

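The hole pattern stays fixed relative to the gripper, so the cap is turning counter-clockwise. This is the right way, so I'll continue to about 1.25 rad, rising gently.

step_arm(
  plan=[
    [0,0,-0.0007,-0.1],
    [0,0,-0.0003,-0.1],
    [0,0,-0.0003,-0.1],
    [0,0,-0.0003,-0.1],
    [0,0,-0.0003,-0.1],
    [0,0,0,0],
  ],
)

```text
time: 15.58
tool_pos: [0.5267, 0.0564, 0.1109]
orientation: [1.29, 2.865, -0.0]
contact_force: [-0.3, 0.2, 3.4]
finger_gap: 0.0555
```

```bash
python3 st.py
```

```text
15.575 q [ 0.019  0.413  1.78  -0.     0.948 -0.706] pos [0.5267 0.0564 0.1109] r 0.0006 ang -1.213 xang 2.296 tilt [-0. -0. -1.] F [-0.3  0.2  3.4] T [-0.101  0.01   0.027] gap 0.05549178803786681
```

step_arm(
  plan=[
    [0,0,-0.0003,-0.1],
    [0,0,-0.0003,-0.1],
    [0,0,-0.0003,-0.1],
    [0,0,-0.0003,-0.1],
    [0,0,-0.0003,-0.1],
    [0,0,0,0],
    [0,0,0,0],
  ],
)

```text
time: 16.45
tool_pos: [0.5267, 0.0565, 0.1124]
orientation: [-0.544, -3.094, 0.0]
contact_force: [0.4, -0.7, 3.1]
finger_gap: 0.0551
```

```bash
python3 st.py; python3 look.py 16; python3 - <<'E'
import cv2,numpy as np
a=[cv2.resize(cv2.imread('pics/w%d.png'%k)[150:295,155:355],None,fx=1.95,fy=1.95,interpolation=2) for k in(15,16)]
cv2.imwrite('pics/c16.png',np.hstack(a))
E
```

```text
16.45 q [ 0.019  0.411  1.779 -0.     0.951 -1.204] pos [0.5267 0.0565 0.1124] r 0.0006 ang -1.284 xang 2.793 tilt [-0. -0. -1.] F [ 0.4 -0.7  3.1] T [ 0.036  0.018 -0.026] gap 0.05509291561335567
16.45 [ 0.019  0.411  1.779 -0.     0.951 -1.204] [0.5267 0.0565 0.1124] [-0.544 -3.094  0.   ] [ 0.4 -0.7  3.1] [ 0.036  0.018 -0.026] 0.05509291561335567
```

View pics/c16.png

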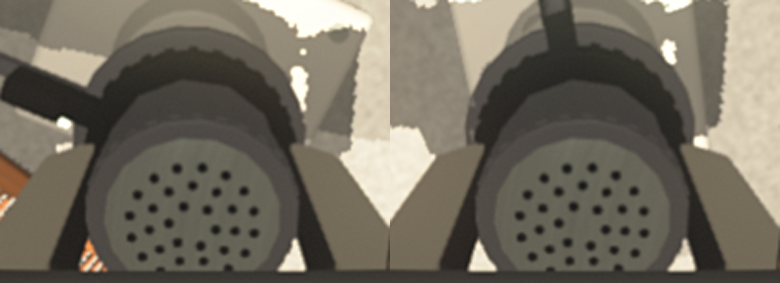

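The cap has turned 1.24 rad with the gripper (same hole pattern), and the fin has stayed at the beak. Now lift straight up, slowly at first.

step_arm(
  plan=[
    [0,0,-0.003,0],
    [0,0,-0.004,0],
    [0,0,-0.005,0],
    [0,0,0,0],
  ],
)

```text
time: 17.1
tool_pos: [0.5269, 0.0565, 0.1248]
orientation: [0.539, 3.094, 0.0]
contact_force: [0.4, -0.1, -0.3]
finger_gap: 0.0555
```

```bash
python3 st.py
```

```text
17.1 q [ 0.019  0.394  1.769 -0.     0.978 -1.207] pos [0.5269 0.0565 0.1248] r 0.0006 ang -0.972 xang 2.797 tilt [ 0.001 -0.    -1.   ] F [ 0.4 -0.1 -0.3] T [-0.019  0.018  0.015] gap 0.05548071427019526
```

step_arm(
  plan=[
    [0,0,-0.01,0],
    [0,0,-0.015,0],
    [0,0,-0.02,0],
    [0,0,-0.02,0],
    [0,0,-0.015,0],
    [0,0,-0.008,0],
    [0,0,0,0],
    [0,0,0,0],
    [0,0,0,0],
    [0,0,0,0],
  ],
)

```text
time: 18.35
tool_pos: [0.5266, 0.0565, 0.2121]
orientation: [-0.539, -3.094, 0.0]
contact_force: [0.3, -0.1, 0.1]
finger_gap: 0.0556
```

```bash
python3 st.py; python3 look.py 17
```

```text
18.35 q [ 0.019  0.292  1.678  0.     1.172 -1.207] pos [0.5266 0.0565 0.2121] r 0.0005 ang -1.417 xang 2.797 tilt [-0.001  0.    -1.   ] F [ 0.3 -0.1  0.1] T [-0.013  0.003 -0.034] gap 0.055604885360623434
18.35 [ 0.019  0.292  1.678  0.     1.172 -1.207] [0.5266 0.0565 0.2121] [-0.539 -3.094  0.   ] [ 0.3 -0.1  0.1] [-0.013  0.003 -0.034] 0.055604885360623434
```

View pics/z17.png

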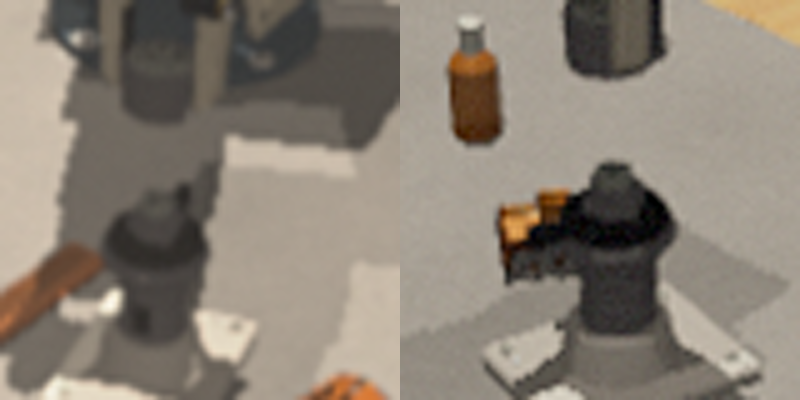

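View pics/w17.png

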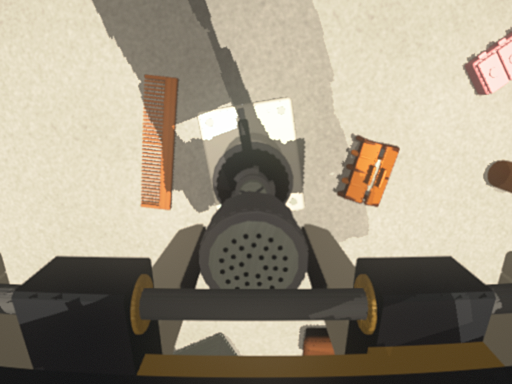

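View pics/d17.png

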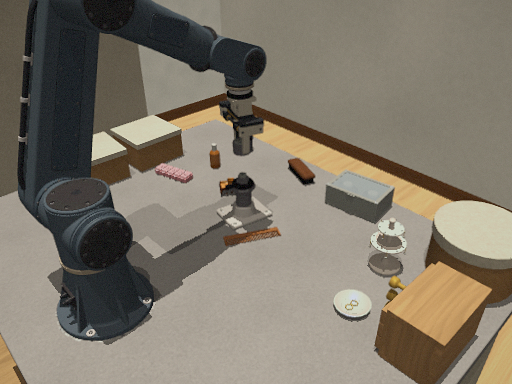

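The cap is held above the bare neck at about (253,250) in the wrist view. The fin at (245,130) lies over the beak, and the bystanders look untouched. One numeric check of the fin angle, then hand in.

```bash
python3 - <<'E'
import cv2
cv2.imwrite('pics/w17z.png',cv2.resize(cv2.imread('pics/w17.png')[90:210,185:325],None,fx=5,fy=5,interpolation=0))
E
```

```text
(no output)
```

View pics/w17z.png

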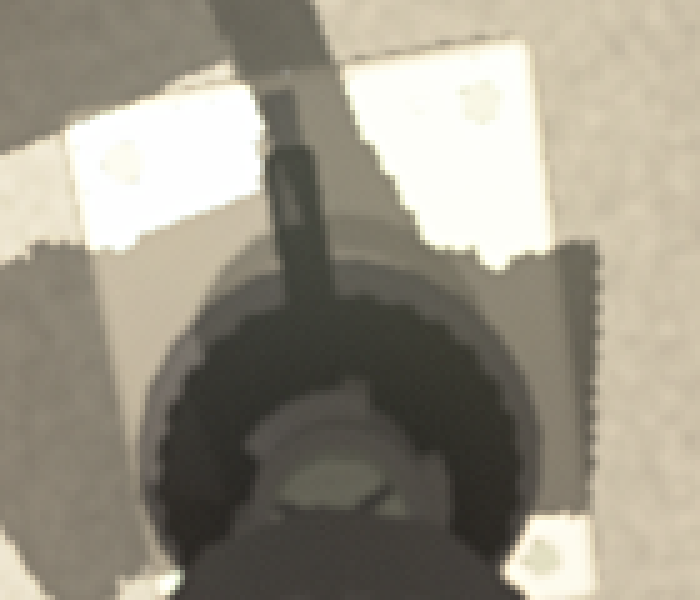

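The fin and the beak beyond it are in line: fin from (291,148) to (312,300), beak end at (280,95). Handing in.

```bash
python3 - <<'E'
from h import *
C=cap('wrist','w18.png')
w=lambda u,v,z:plane(C,185+u/5-.5,90+v/5-.5,z)
for n,p in dict(beak=w(280,95,.1135),fino=w(291,148,.132),fini=w(310,290,.132)).items():
    v=p[:2]-[.5267,.0565];print(n,np.hypot(*v),np.arctan2(v[1],v[0]))
s=manip.sense();print(s['time'],s['finger_gap'],abs(s['qvel']).max())
print(manip.close_job())
E
```

```text
beak 0.07071728242196265 2.954048316836835
fino 0.06183925322722479 2.934952657695769
fini 0.03681760252453342 2.943244012436228
18.55 0.055167326018082316 0.0023157192853156855
the job is handed in; nothing more can be done
None
```

The job is handed in at about 18.6 s. The cap is off and held in the gripper, level and still, about 10 cm above its screwed-on place and within 1 mm of the shaver's axis.

- **Lock ring:** I pinched the fin and turned the ring counter-clockwise by about 0.89 rad to the beak. Before the cap was turned, fin and beak agreed to about 0.01 rad. In the last picture the fin was 0.01–0.02 rad short of the beak.
- **Cap:** The first try, counter-clockwise, was the right way, so the thread is right-handed. The cap turned 1.24 rad with little resistance, and its hole pattern stayed fixed relative to the gripper, so it was not slipping. It then lifted straight off, with near-zero force on the tool.
- **Last checks:** The fingers closed on the cap at a 55 mm gap with 35 N set. The arm was still and the neck was bare. The bystanders looked unmoved in the pictures, but I did not measure their positions.
- **What disagreed:** The fingertips sit about 30 mm behind the reported TCP, not 8 mm ahead of it as `manip.tcp_to_tips` says. My first pinch therefore closed on air above the fin and touched nothing. I measured the offset from the wrist picture and used it for both grasps. The small torque felt while unscrewing was also below the stated 0.1 to 0.3 N m, but I only read it at rest.

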